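Open the battery tube of a rail flaw detector

TASK

Open up the flaw detector's battery tube for a battery change: press the cover's release tab down and slide the cover fully open, then unscrew the captive cap underneath by turning it anticlockwise to its stop, and swing it up on its hinge (its thumb plate helps) and right back. Work round the bottle, the steel block and the radio without shifting them.

Things in the scene. Friction and masses are not known exactly. Their poses are not given: they have to be found in the camera images.
- case: Flaw detector, a dark box lying on its face, battery side up, fixed: x = -82 to +148, y = +-75, 60 mm high; origin on its underside, z up. Its flat top (the deck) is at z = 60. Two rails on it along x: 12 mm high, y = +-50 to +-58, x = -82 to +137 mm, each with an inward catch hook at x = 7 mm (y = +-44 mm outward, top 22 mm over the deck). Screw cap centre: x = -45, y = 0 mm.
- cover (a joint): Grey hood on the rails, 98 (case x) x 132 mm, top 37 mm over the deck. Value in m: 0 shut over the cap (case x = -85 to +13 mm), grows towards case +x, stop at 0.12 (x = 35 to 133 mm). Friction about 2 N; stays where left. Latched at 0 (1 mm play) until the tab is pressed at least 4 mm; after 15 mm of sliding the tab may be let go.
- tab (a joint): Black release tab on the cover, spring loaded; value in m pressed down, 0 up to 0.007 at its stop. Needs about 3 N to start, 6 N at 4 mm, 8 N at the stop.
- tab_pad (a point): Centre of the top of the tab's flat pad, 32 (case x) x 40 (y) mm, moving with tab and cover; axes as the case's. Up, it is 45 mm over the deck (8 mm above the cover); cover shut, it is at case x = -7, y = 0 mm. A rib 6 mm high and 6 mm thick stands at its +x end (near face 16 mm from this point): what presses on the pad and moves to +x pushes the rib.
- strap (a joint): Hinge of the cap's steel strap, rad: 0 cap seated, grows as the cap swings up and over towards case -x, 1.57 upright, stop 1.95. Hinge line parallel to case y at the case's end, x = -83 mm, 2 mm over the deck. Friction 0.07 N m: stays put. Locked by the thread until the cap is unscrewed about 1.8 rad. A level push on the seated rim jams by friction: lift by thumb plate or bar first.
- cap (a joint): Twist of the screw cap about its own axis, rad: 0 tight, grows anticlockwise seen from above, stop at 2.2. Friction 0.05 N m; it stays where it is left. Starts anywhere from 0 to 0.5.
- cap_bar (a point): Top centre of the grip bar of the grey screw cap, on the cap's axis, 30 mm over the deck when seated; under the cover at first. Cap: disc 62 mm across, 2 to 16 mm over the deck; on it an upright bar along this point's x, 60 long, 9 thick, 14 mm high. Seated, the bar lies 0.41 rad + the cap joint's value anticlockwise from case x. Steel neck below: 50 mm across, 10 mm high.
- thumb (a point): Tip of the cap's thumb plate, a steel tail of the strap on the other side of the hinge, 26 (case y) x 3 mm thick, 38 mm from the hinge line to this tip. With the cap seated it rises at 0.61 rad from the hinge towards case -x (tip at case x = -114 mm, 24 mm over the deck), standing out past the case's end; there is free room below it down to the bench. Pressing it down swings the cap up.
- bottle: Closed white gel bottle standing upright, 56 mm across, 165 mm high; origin centre of its underside. Loose; a bystander.
- block: Steel test block 100 (x) x 25 (y) x 60 (z) mm standing on its long narrow side; origin centre of its underside. Loose; a bystander.
- radio: Hand radio standing upright, 55 (x) x 36 (y) x 110 mm, with a stub aerial to 168 mm; origin centre of its underside. Loose; a bystander.

How it is judged:
By the outcome, as a careful person would: the job done as asked, in the order asked, and still so for the second after the job is handed in, with the robot touching nothing.
It also fails if it takes over 64 s, if anything falls off the work surface, if the arm or the gripper's body presses on something with over 40 N, if the wrist force passes 120 N, or if a joint passes its speed limit or range.

ROBOT

A 6-joint arm with a two-finger parallel gripper is mounted at the origin on the work surface. World frame = base frame: x ahead of the robot, y to its left, z up, the work surface at z = 0. Lengths are in m, angles in degrees, forces in N, time in s.
With the tool pointing down it reaches from about 0.325 to 0.9 m from the base axis. Payload 3.5 kg.
Tool frame: the origin (TCP) lies between the finger pads; the fingertips stand 22 mm ahead of it and the grasp point (between the pads) lies 3 mm ahead of it; z points along the fingers, y is the line along which they close (so a half turn about z gives the same grasp; the last joint's range is limited). The gripper opens to 85 mm and grips with 20 to 120 N. Pads are 22 mm wide; open, the fingers measure 114 mm over their backs; the gripper's body (76 mm by 85 mm) begins 54 mm behind the grasp point. The pads swing forward as they close: fully open they stand 13 mm farther back than shut.
Start: joints at [-74.737, 15.837, -1.513, 72.651, 0, 84.076], TCP at [0.226, -0.583, 0.253] pointing down, gripper open.
Joint ranges: [-178.77, 178.77], [-48.84, 107.48], [-61.69, 71.31], [-111.58, 123.2], [-90, 87.43], [-180, 180]. Speed limits (degrees/s): [147.25, 147.25, 180, 180, 180, 180].

INTERFACE

Orientations are given as a 3x3 rotation matrix whose columns are the frame's x, y, z axes.
In Python, from bench import readout, imaging, arm gives the robot as it stands.
- The arm moves only by the tool drive_tool, never from a script. Its argument "motion" is a list that holds one entry, the list of rows, each a list of 7 numbers: the shift along the tool's x, y, z in cm, then the turn, a rotation vector about the tool's x, y, z in rad, then the closure, from 0 (fully open) to 1 (shut). A call has 1 to 20 rows; each row is the pose to reach, as a shift and turn from the pose commanded when the call began, along the tool's axes at that moment; what a row does not reach only later rows make up. A row lasts 1/10 s, in which the tool goes at most 50 mm and 8.59 degrees, less where a joint would pass 70% of its speed; a pose out of reach is approached as far as the arm can. A call with a gripper value outside its range is refused whole. The fingers move at their own pace and stop on an object; the grip force is fixed at half the most. Time passes only in rows, so rows that repeat a pose let the fingers close. It gives the time, the measured TCP pose, the force, the opening and the grip force at its end, in the units of the state.
- readout.observe(): the state, without advancing time (a new reading comes with each control period).
- imaging.camera(name): name is "scene" or "top"; returns a dict with "frame" (420x560x3 uint8, blue, green, red), "fovy" (degrees; the focal length in pixels is half the picture's height over the tangent of half this angle, whatever the lens; pixels are square), "cx", "cy" (the principal point, pixels), "dist" ([k1, k2, p1, p2, k3] as OpenCV has them; the pictures are not rectified), "xyz" and "rotation" of the camera in the world. Camera axes: x right, y up, looking along -z (the intrinsics and any distortion apply to the point x, -y, -z); pixel columns grow to the right and rows downward; lengths in m; the calibration is good to about 2 mm. A picture is of the moment at which its call begins. There is no depth.
- arm.finish_job(): hands the job in; it is judged then, once.
The state is a dict: "time_s": time; "qpos": joint angles; "qvel": joint speeds; "joint_efforts": joint torques, N m; "position": TCP position; "tcp_rot": TCP orientation; "force": force on the tool from outside, world axes, zero at the start; "wrist_torque": the same for the moment, N m; "gripper_width": finger opening in m; "grip_force": force on a finger pad.
Only numpy, scipy, OpenCV 4.12 (cv2) and the standard library are available. Lean on these libraries where they do the work, as an engineer would, in place of code of your own. Each camera call takes 0.05 s, during which the arm holds its last target. There are 200 camera calls.

## Working session

There is one attempt and no reset: what is moved stays moved. The work goes in short steps, Python scripts to look and compute and a tool call to move; the robot and the scene stay as the last step left them, time stands still between calls to the robot, and variables do not carry over. Pictures are saved under pics/ and viewed, at most 10 in all, crops included, and the job is handed in when it is done.

Besides the shell and the picture viewer there is one more tool, called as name([rows], argument=value, ...), one row to a line, values as JSON. drive_tool: Moves the arm, as the interface text tells. Its arguments: {"type":"object","properties":{"motion":{"type":"array"}},"required":["motion"]}

```bash
mkdir -p pics
python3 - <<'E'
from bench import readout, imaging, arm
import cv2,numpy as np
s=readout.observe();print(s)
for n in("scene","top"):
    c=imaging.camera(n);cv2.imwrite(f"pics/{n}0.png",c["frame"]);c.pop("frame");print(n,c)
E
```

```text
{'time_s': 0.0, 'qpos': array([-7.47378510e+01,  1.58791636e+01, -1.59892985e+00,  7.26522164e+01,
        1.91904130e-03,  8.40782025e+01]), 'qvel': array([ 0.0338353 , -0.03542037,  0.01502197,  0.07773533,  0.00635297,
       -0.0124304 ]), 'joint_efforts': array([ 1.96391948e-04, -4.45515203e+01,  2.95199203e+01,  1.66495977e-02,
        1.57145555e-04, -6.82595154e-07]), 'position': array([ 0.22567977, -0.58203095,  0.25214092]), 'tcp_rot': array([[ 9.32425177e-01,  3.61362656e-01, -5.66373736e-04],
       [ 3.61363001e-01, -9.32422613e-01,  2.20293831e-03],
       [ 2.67959961e-04, -2.25874166e-03, -9.99997413e-01]]), 'force': array([-0.33251038,  0.40665826, -0.09336342]), 'wrist_torque': array([-0.02247753, -0.02193987, -0.03865533]), 'grip_force': 0.0, 'gripper_width': 0.08531367468961062}
scene {'fovy': 42.644023626191434, 'cx': 281.0341572652769, 'cy': 204.70851488917415, 'dist': array([-0.09806627,  0.        ,  0.        ,  0.        ,  0.        ]), 'xyz': array([ 0.81263306, -0.44319781,  0.9653623 ]), 'rotation': array([[ 8.67433432e-01, -4.28452368e-01,  2.52958117e-01],
       [ 4.97553246e-01,  7.46872307e-01, -4.41160429e-01],
       [ 8.88181338e-05,  5.08537437e-01,  8.61039875e-01]])}
top {'fovy': 57.9768091519812, 'cx': 274.3331192041874, 'cy': 206.59021340248313, 'dist': array([0.000922, 0.      , 0.      , 0.      , 0.      ]), 'xyz': array([0.46551389, 0.04140771, 0.87904178]), 'rotation': array([[-0.02417753,  0.99028104, -0.13696317],
       [-0.99950718, -0.02120098,  0.02314986],
       [ 0.02002111,  0.13745537,  0.9903056 ]])}
```

View pics/scene0.png

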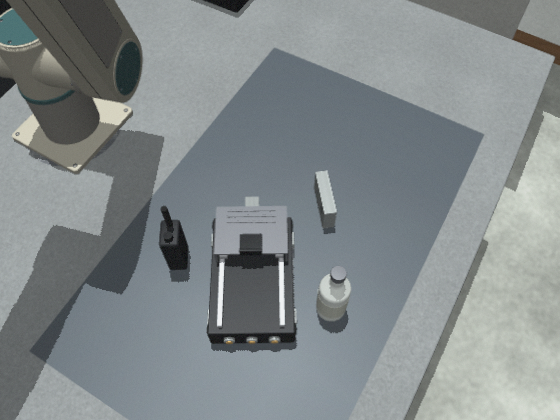

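View pics/top0.png

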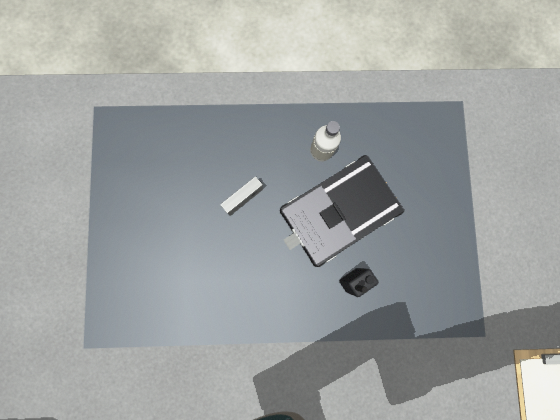

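The scene view shows the case with the cover shut (tab about (250,243)), the radio (173,245), the block (326,200) and the bottle (335,295). In the top view the rails run from about (353,233) to (398,206) and from about (325,185) to (362,161), the tab is at (330,216), and the thumb plate is at (293,241).

```bash
cat > h.py <<'E'
import cv2,numpy as np
from bench import readout,imaging
def ray(c,uv):
    f=210/np.tan(np.radians(c["fovy"]/2));K=np.array([[f,0,c["cx"]],[0,f,c["cy"]],[0,0,1]])
    p=cv2.undistortPoints(np.array(uv,float).reshape(-1,1,2),K,c["dist"]).reshape(-1,2)
    d=np.c_[p[:,0],-p[:,1],-np.ones(len(p))]@np.array(c["rotation"]).T
    return np.array(c["xyz"]),d
def onz(c,uv,z):
    o,d=ray(c,uv);return o+d*((z-o[2])/d[:,2])[:,None]
def proj(c,P):
    f=210/np.tan(np.radians(c["fovy"]/2));q=(np.atleast_2d(P)-c["xyz"])@np.array(c["rotation"])
    K=np.array([[f,0,c["cx"]],[0,f,c["cy"]],[0,0,1]])
    return cv2.projectPoints(q*[1,-1,-1],np.zeros(3),np.zeros(3),K,c["dist"])[0].reshape(-1,2)
E
python3 - <<'E'
from h import *
roi={"top":(315,150,410,245),"scene":(205,245,300,335)}
for n in roi:
    c=imaging.camera(n);im=c["frame"];x0,y0,x1,y1=roi[n]
    m=np.zeros(im.shape[:2],np.uint8);m[y0:y1,x0:x1]=(im[y0:y1,x0:x1].min(2)>190)*255
    for k in cv2.findContours(m,cv2.RETR_EXTERNAL,cv2.CHAIN_APPROX_NONE)[0]:
        if len(k)<35: continue
        b=cv2.boxPoints(cv2.minAreaRect(k));b=b[np.argsort(b[:,0]+0*b[:,1])]
        P=onz(c,b,0.072);print(n,cv2.contourArea(k),b.round(1).tolist(),(P[:,:2]*1000).round(1).tolist())
    cv2.imwrite(f"pics/{n}1.png",cv2.resize(im[y0-50:y1+30,x0-50:x1+30],None,fx=3.4,fy=3.4,interpolation=cv2.INTER_CUBIC))
E
```

```text
top 137.5 [[350.70001220703125, 231.5], [352.6000061035156, 234.39999389648438], [396.0, 202.39999389648438], [397.79998779296875, 205.3000030517578]] [[519.9, -139.5], [513.5, -143.2], [580.7, -241.3], [574.2, -244.9]]
top 127.5 [[323.3999938964844, 189.0], [325.29998779296875, 192.10000610351562], [368.1000061035156, 161.0], [370.1000061035156, 164.10000610351562]] [[613.3, -84.8], [606.5, -88.7], [673.8, -186.1], [666.8, -189.9]]
scene 239.5 [[278.20001220703125, 262.0], [279.5, 324.1000061035156], [283.0, 261.8999938964844], [284.29998779296875, 324.0]] [[605.8, -92.9], [666.0, -192.7], [613.3, -88.4], [673.0, -188.5]]
scene 209.0 [[216.8000030517578, 325.0], [219.1999969482422, 261.8999938964844], [221.1999969482422, 325.20001220703125], [223.60000610351562, 262.1000061035156]] [[573.8, -247.9], [512.7, -146.2], [580.5, -244.3], [519.9, -142.5]]
```

View pics/top1.png

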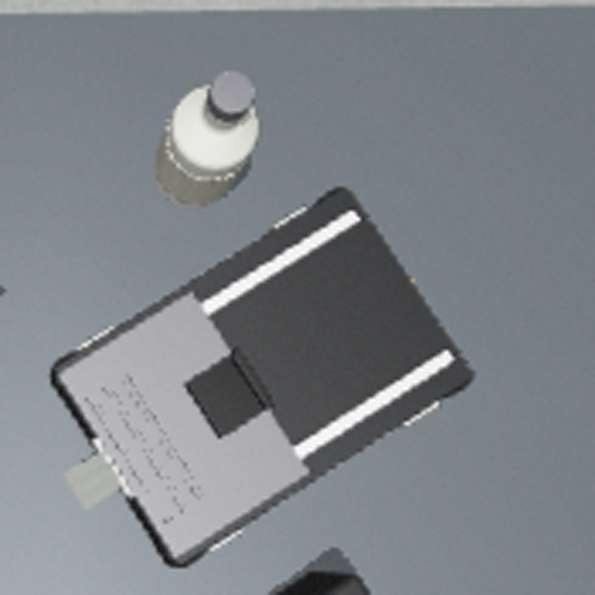

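The enlarged top view confirms the cover shut, with the tab pad centred near crop (225,395) and the thumb plate tip near (78,490). The case yaw from the rails is about -59.15°, with its origin near (0.554, -0.100). I'll cross-check this and find the bystanders.

```bash
cat >> h.py <<'E'
YAW=np.radians(-59.15);O=np.array([.5538,-.1002,0]);X=np.array([np.cos(YAW),np.sin(YAW),0]);Y=np.array([-X[1],X[0],0])
def W(x,y,z): return O+X*x/1e3+Y*y/1e3+np.array([0,0,z/1e3])
def C(p): d=np.asarray(p)-O; return np.array([d@X,d@Y,d[2]])*1e3
def rel(target_p,yaw_deg):
    "shift (cm) and yaw rotvec from current pose to TCP target with tool down"
    s=readout.observe();R=s["tcp_rot"];a=np.radians(yaw_deg)
    T=np.array([[np.cos(a),np.sin(a),0],[np.sin(a),-np.cos(a),0],[0,0,-1]])
    from scipy.spatial.transform import Rotation as Q
    return (R.T@(np.asarray(target_p)-s["position"])*100).round(2),Q.from_matrix(R.T@T).as_rotvec().round(3)
E
python3 - <<'E'
from h import *
pts=dict(pad=W(-7,0,105),thumbtip=W(-114,0,84),coverA=W(-85,66,97),coverB=W(-85,-66,97),railA=W(137,54,72),railB=W(137,-54,72),padc=W(-23,20,105),padd=W(-23,-20,105))
for n in("top","scene"):
    c=imaging.camera(n);im=c["frame"].copy()
    for k,p in pts.items():
        u=proj(c,p)[0];print(n,k,u.round(1));cv2.circle(im,tuple(int(round(v*8)) for v in u),6,(0,0,255),-1,shift=3)
    if n=="top":
        for k,u,z in(("bottlecap",(332.5,127),.165),("block a",(222,208),.06),("block b",(262,181),.06),("radio base",(343,282),0.05),("radio aerial?",(349,285),.168)):
            p=onz(c,[u],z)[0];print(k,p.round(3),C(p).round())
    a=im[100:270,215:415] if n=="top" else im[185:355,150:350]
    if n=="top":t=a
    else: cv2.imwrite("pics/chk.png",cv2.resize(np.hstack([t,a]),None,fx=2,fy=2,interpolation=cv2.INTER_CUBIC))
print(rel(W(-7,0,180),121))
E
```

```text
top pad [331.6 216.1]
top thumbtip [287.3 244.3]
top coverA [282.3 209.7]
top coverB [316.9 263.9]
top railA [370.1 162.5]
top railB [398.  203.7]
top padc [319.8 212.1]
top padd [330.4 228.4]
bottlecap [ 0.72  -0.093  0.165] [ 79. 146. 165.]
block a [0.578 0.136 0.06 ] [-190.  142.   60.]
block b [0.636 0.048 0.06 ] [-85. 147.  60.]
radio base [ 0.413 -0.122  0.05 ] [ -53. -132.   50.]
radio aerial? [ 0.415 -0.11   0.168] [ -63. -124.  168.]
scene pad [250.8 240.7]
scene thumbtip [251.9 195.9]
scene coverA [286.7 204.9]
scene coverB [216.3 206. ]
scene railA [282.5 324. ]
scene railB [219.4 325. ]
scene padc [262.  232.6]
scene padd [239.8 233. ]
(array([ 47.89, -33.8 ,   7.32]), array([-1.000e-03, -1.000e-03, -1.742e+00]))
```

View pics/chk.png

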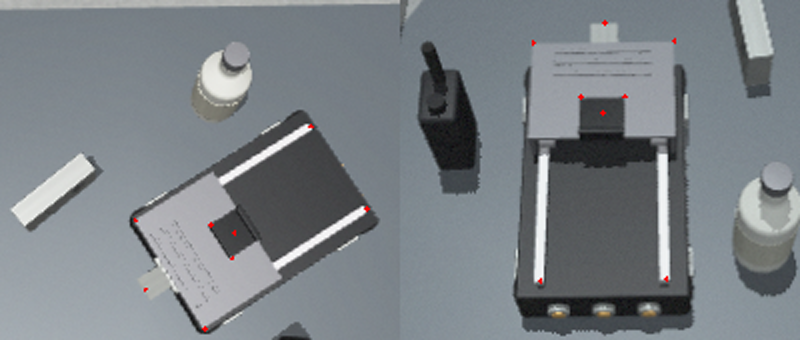

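The model fits both views within a pixel or two. Moving above the tab.

drive_tool([
  [[0, 0, -4, 0, 0, 0, 1], [47.9, -33.8, -4, 0, 0, -1.742, 1], [47.9, -33.8, -4, 0, 0, -1.742, 1], [47.9, -33.8, -4, 0, 0, -1.742, 1], [47.9, -33.8, -4, 0, 0, -1.742, 1], [47.9, -33.8, -4, 0, 0, -1.742, 1], [47.9, -33.8, -4, 0, 0, -1.742, 1], [47.9, -33.8, -4, 0, 0, -1.742, 1], [47.9, -33.8, -4, 0, 0, -1.742, 1], [47.9, -33.8, -4, 0, 0, -1.742, 1], [47.9, -33.8, -4, 0, 0, -1.742, 1], [47.9, -33.8, -4, 0, 0, -1.742, 1], [47.9, -33.8, -4, 0, 0, -1.742, 1], [47.9, -33.8, -4, 0, 0, -1.742, 1], [47.9, -33.8, 4, 0, 0, -1.742, 1], [47.9, -33.8, 9, 0, 0, -1.742, 1], [47.9, -33.8, 9, 0, 0, -1.742, 1], [47.9, -33.8, 9, 0, 0, -1.742, 1]],
])

```text
time_s: 2.1
position: [0.5455, -0.0938, 0.1581]
tcp_rot: [[-0.514, 0.858, -0.011], [0.858, 0.514, 0.003], [0.008, -0.008, -1.0]]
force: [-0.7, -0.3, -0.4]
gripper_width: -0.0
grip_force: 0.0
```

Run:
```python
from h import *
s=readout.observe();print(s["time_s"],s["position"],C(s["position"]).round(1),s["qpos"].round(),s["force"],s["gripper_width"])
c=imaging.camera("scene");cv2.imwrite("pics/a.png",c["frame"])
print(rel(W(-7,0,127),120.85))
```

```text
2.1 [ 0.54554067 -0.09383761  0.15810673] [ -9.7  -3.8 158.1] [-16.  13. -17.  60.  -0.  43.] [-0.65070782 -0.29447189 -0.44864285] -1.2835814776534485e-05
(array([-0.11,  0.23,  3.42]), array([-0.004, -0.004,  0.001]))
```

View pics/a.png

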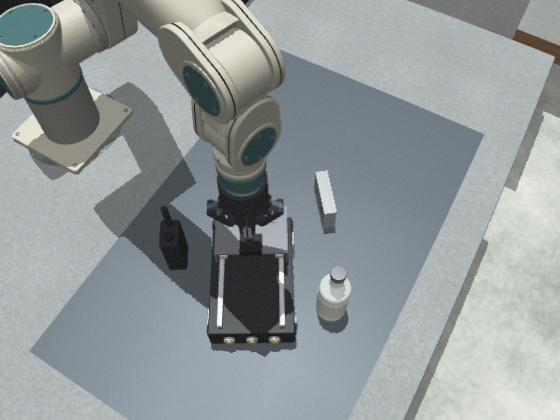

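The arm is above the tab and all three bystanders are undisturbed: radio (173,245), block (326,200), bottle (335,295). Now I'll press.

drive_tool([
  [[-0.1, 0.2, 2, 0, 0, 0, 1], [-0.1, 0.2, 3.0, 0, 0, 0, 1], [-0.1, 0.2, 3.4, 0, 0, 0, 1], [-0.1, 0.2, 3.7, 0, 0, 0, 1], [-0.1, 0.2, 4.0, 0, 0, 0, 1], [-0.1, 0.2, 4.0, 0, 0, 0, 1]],
])

```text
time_s: 2.75
position: [0.5533, -0.0947, 0.1244]
tcp_rot: [[-0.515, 0.857, 0.002], [0.857, 0.515, -0.001], [-0.002, 0.001, -1.0]]
force: [-0.9, -0.1, 2.6]
gripper_width: 0.0001
grip_force: 2.2
```

Run:
```python
from h import *
s=readout.observe();print(s["position"],C(s["position"]).round(1),s["force"])
```

```text
[ 0.55329703 -0.0946976   0.12442657] [ -5.    2.4 124.4] [-0.91504258 -0.06196902  2.58627886]
```

drive_tool([
  [[0, 0, 0.3, 0, 0, 0, 1], [0, 0, 0.6, 0, 0, 0, 1], [0, 0, 0.6, 0, 0, 0, 1], [0, 0, 0.6, 0, 0, 0, 1]],
])

```text
time_s: 3.15
position: [0.5537, -0.0952, 0.1199]
tcp_rot: [[-0.515, 0.857, 0.003], [0.857, 0.515, -0.002], [-0.003, 0.001, -1.0]]
force: [-2.6, -0.7, 11.4]
gripper_width: 0.0
grip_force: 5.6
```

drive_tool([
  [[-0.5, 0, 0, 0, 0, 0, 1], [-1.0, 0, 0, 0, 0, 0, 1], [-1.5, 0, 0, 0, 0, 0, 1], [-2.2, 0, 0, 0, 0, 0, 1], [-3, 0, 0, 0, 0, 0, 1], [-4, 0, 0, 0, 0, 0, 1], [-5, 0, 0, 0, 0, 0, 1], [-6, 0, 0, 0, 0, 0, 1], [-7, 0, 0, 0, 0, 0, 1], [-8, 0, 0, 0, 0, 0, 1], [-9, 0, 0, 0, 0, 0, 1], [-10, 0, 0, 0, 0, 0, 1], [-11, 0, 0, 0, 0, 0, 1], [-11.7, 0, 0, 0, 0, 0, 1], [-12.2, 0, 0, 0, 0, 0, 1], [-12.5, 0, 0, 0, 0, 0, 1], [-12.5, 0, 0, 0, 0, 0, 1]],
])

```text
time_s: 4.85
position: [0.6162, -0.1996, 0.1199]
tcp_rot: [[-0.516, 0.857, -0.001], [0.857, 0.516, 0.004], [0.004, 0.001, -1.0]]
force: [-6.4, 5.8, 14.2]
gripper_width: 0.0004
grip_force: 7.7
```

Run:
```python
from h import *
s=readout.observe();print(s["position"],C(s["position"]).round(1),s["force"], s["force"]@X)
c=imaging.camera("top");cv2.imwrite("pics/b.png",c["frame"])
```

```text
[ 0.61624504 -0.19960675  0.11989065] [117.4   2.6 119.9] [-6.4086409   5.76453931 14.24863046] -8.23523177701949
```

View pics/b.png

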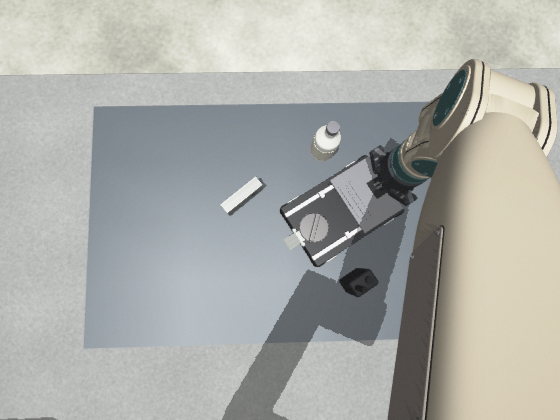

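The cover has slid open, with the cap visible at (314,228). I'll push a little more to make sure it is against its stop.

drive_tool([
  [[-0.3, 0, 0, 0, 0, 0, 1], [-0.6, 0, 0, 0, 0, 0, 1], [-0.6, 0, 0, 0, 0, 0, 1]],
])

```text
time_s: 5.2
position: [0.6164, -0.2001, 0.1196]
tcp_rot: [[-0.517, 0.856, -0.007], [0.856, 0.517, 0.014], [0.015, 0.002, -1.0]]
force: [-12.0, 16.1, 22.2]
gripper_width: -0.0
grip_force: 13.3
```

Run:
```python
from h import *
s=readout.observe();print(s["time_s"],C(s["position"]).round(1),s["force"], s["force"]@X)
c=imaging.camera("top");im=c["frame"]
u=proj(c,W(-45,0,90))[0];x,y=map(int,u);print(u)
a=cv2.resize(im[y-22:y+23,x-22:x+23],None,fx=10,fy=10,interpolation=cv2.INTER_CUBIC);cv2.imwrite("pics/cap.png",a)
```

```text
5.2 [117.9   2.5 119.6] [-12.03436877  16.13571966  22.23979816] -20.02385179316049
[315.23903404 226.5283447 ]
```

View pics/cap.png

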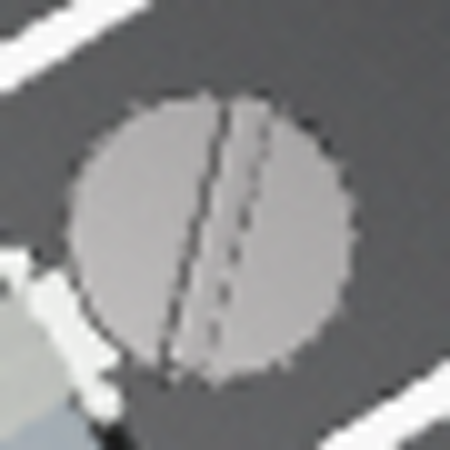

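The cover is at its stop (20 N with no motion). The crop shows the bar with its left edge from (228,105) to (165,365) and its right edge from (268,120) to (210,350).

Run:
```python
from h import *
c=imaging.camera("top");o=np.array([315-22,226-22])
L=np.array([[228,105],[165,365],[268,120],[210,350]])/10-.5+.05+o
P=onz(c,L,.09)
for a,b in((0,1),(2,3)):
    d=P[a]-P[b];print(np.degrees(np.arctan2(d[1],d[0])), C(P[a]),C(P[b]))
m=P.mean(0);print(C(m))
```

```text
-15.745034872489008 [-30.45549437  21.89333869  90.        ] [-71.32326605 -16.76010092  90.        ]
-16.359672397938606 [-25.05393205  14.76078469  90.        ] [-61.68230421 -19.14597593  90.        ]
[-47.12874917   0.18701163  90.        ]
```

drive_tool([
  [[1, 0, 0, 0, 0, 0, 1], [1, 0, -3, 0, 0, 0, 0.9], [1, 0, -6, 0, 0, 0, 0.6], [1, 0, -6, 0, 0, 0, 0.6], [1, 0, -6, 0, 0, 0, 0.55]],
])

```text
time_s: 5.8
position: [0.6156, -0.1982, 0.1784]
tcp_rot: [[-0.515, 0.857, 0.002], [0.857, 0.515, -0.001], [-0.002, 0.001, -1.0]]
force: [-0.5, 0.7, -0.0]
gripper_width: 0.0381
grip_force: 0.0
```

Run:
```python
from h import *
s=readout.observe();print(s["time_s"],C(s["position"]).round(1),s["force"],s["gripper_width"])
print(rel(W(-45,0,150),164))
```

```text
5.8 [115.9   2.8 178.4] [-0.52478687  0.73165258 -0.03039199] 0.0381492888488756
(array([16.09, -0.24,  2.81]), array([ 0.001,  0.002, -0.75 ]))
```

drive_tool([
  [[4, 0, 0, 0, 0, 0, 0.55], [8, -0.1, 0, 0, 0, -0.3, 0.55], [12, -0.2, 0, 0, 0, -0.5, 0.55], [16.1, -0.2, 0, 0, 0, -0.75, 0.55], [16.1, -0.2, 2.8, 0, 0, -0.75, 0.55], [16.1, -0.2, 2.8, 0, 0, -0.75, 0.55], [16.1, -0.2, 2.8, 0, 0, -0.75, 0.55], [16.1, -0.2, 2.8, 0, 0, -0.75, 0.55], [16.1, -0.2, 2.8, 0, 0, -0.75, 0.55]],
])

```text
time_s: 6.7
position: [0.5305, -0.0613, 0.1493]
tcp_rot: [[-0.96, 0.279, 0.0], [0.279, 0.96, 0.0], [-0.0, 0.0, -1.0]]
force: [0.6, -0.3, -0.0]
gripper_width: 0.0385
grip_force: 0.0
```

Run:
```python
from h import *
s=readout.observe();print(s["time_s"],C(s["position"]).round(1),s["force"],s["gripper_width"])
print(rel(W(-45,0,102),164))
```

```text
6.7 [-45.3  -0.  149.3] [ 0.55908283 -0.2673511  -0.01236854] 0.03847066932121665
(array([-0.03, -0.02,  4.73]), array([ 0.   ,  0.   , -0.003]))
```

drive_tool([
  [[0, 0, 2.5, 0, 0, 0, 0.55], [0, 0, 4, 0, 0, 0, 0.55], [0, 0, 4.7, 0, 0, 0, 0.55], [0, 0, 4.7, 0, 0, 0, 0.55], [0, 0, 4.7, 0, 0, 0, 0.75], [0, 0, 4.7, 0, 0, 0, 1], [0, 0, 4.7, 0, 0, 0, 1], [0, 0, 4.7, 0, 0, 0, 1], [0, 0, 4.7, 0, 0, 0, 1]],
])

```text
time_s: 7.6
position: [0.5313, -0.0613, 0.1034]
tcp_rot: [[-0.961, 0.276, 0.002], [0.276, 0.961, -0.001], [-0.002, 0.0, -1.0]]
force: [0.2, 0.9, 5.1]
gripper_width: 0.0069
grip_force: 60.2
```

drive_tool([
  [[0, 0, 0, 0, 0, -0.12, 1], [0, 0, 0, 0, 0, -0.24, 1], [0, 0, 0, 0, 0, -0.36, 1], [0, 0, 0, 0, 0, -0.48, 1], [0, 0, 0, 0, 0, -0.6, 1], [0, 0, 0, 0, 0, -0.72, 1], [0, 0, 0, 0, 0, -0.84, 1], [0, 0, 0, 0, 0, -0.96, 1], [0, 0, 0, 0, 0, -1.08, 1], [0, 0, 0, 0, 0, -1.2, 1], [0, 0, 0, 0, 0, -1.32, 1], [0, 0, 0, 0, 0, -1.44, 1], [0, 0, 0, 0, 0, -1.56, 1], [0, 0, 0, 0, 0, -1.68, 1], [0, 0, 0, 0, 0, -1.76, 1], [0, 0, 0, 0, 0, -1.82, 1], [0, 0, 0, 0, 0, -1.86, 1], [0, 0, 0, 0, 0, -1.86, 1]],
])

```text
time_s: 9.4
position: [0.5302, -0.0598, 0.1033]
tcp_rot: [[0.011, -1.0, 0.0], [-1.0, -0.011, 0.003], [-0.003, -0.0, -1.0]]
force: [-2.9, 3.4, 8.3]
gripper_width: 0.0068
grip_force: 60.6
```

Run:
```python
from h import *
s=readout.observe();R=s["tcp_rot"];print(s["time_s"],C(s["position"]).round(1),s["force"],s["wrist_torque"],np.degrees(np.arctan2(R[1,0],R[0,0])),s["qpos"].round())
```

```text
9.4 [-46.8   0.4 103.3] [-2.91527783  3.43018218  8.31165235] [ 0.81351126  0.44464183 -0.00141139] -89.38324808732055 [ -13.   14.  -24.   53.    0. -104.]
```

drive_tool([
  [[0, 0, 0, 0, 0, -0.03, 1], [0, 0, 0, 0, 0, -0.06, 1], [0, 0, 0, 0, 0, -0.06, 1]],
])

```text
time_s: 9.7
position: [0.5304, -0.0596, 0.1033]
tcp_rot: [[0.068, -0.998, 0.001], [-0.998, -0.068, 0.004], [-0.004, -0.001, -1.0]]
force: [-0.1, 3.5, 7.7]
gripper_width: 0.007
grip_force: 61.4
```

Run:
```python
from h import *
s=readout.observe();R=s["tcp_rot"];print(s["time_s"],C(s["position"]).round(1),s["force"],s["wrist_torque"],np.degrees(np.arctan2(R[1,0],R[0,0])),s["qpos"].round())
```

```text
9.7 [-46.8   0.7 103.3] [-0.14241535  3.49769982  7.67896551] [ 1.02209159  0.28425009 -0.63129137] -86.07371795250252 [ -13.   14.  -24.   52.    0. -107.]
```

The stop is felt (0.63 N m). Releasing and going up.

drive_tool([
  [[0, 0, 0, 0, 0, -0.03, 0.5], [0, 0, 0, 0, 0, -0.03, 0.5], [0, 0, -1, 0, 0, -0.03, 0.5], [0, 0, -4, 0, 0, -0.03, 0.7], [0, 0, -6, 0, 0, -0.03, 1], [0, 0, -6, 0, 0, -0.03, 1], [0, 0, -6, 0, 0, -0.03, 1]],
])

```text
time_s: 10.4
position: [0.5306, -0.0612, 0.1628]
tcp_rot: [[0.099, -0.995, 0.001], [-0.995, -0.099, -0.0], [0.001, -0.001, -1.0]]
force: [-0.6, 0.4, -0.3]
gripper_width: -0.0001
grip_force: 0.0
```

Run:
```python
from h import *
s=readout.observe();print(s["time_s"],C(s["position"]).round(1),s["force"],s["gripper_width"])
print(rel(W(-120,0,115),-59.15))
```

```text
10.4 [-4.530e+01  1.000e-01  1.628e+02] [-0.56527798  0.37303756 -0.33718712] -0.00010553713365686093
(array([-6.76,  3.19,  4.77]), array([-0.001, -0.001, -0.439]))
```

drive_tool([
  [[-2.5, 1.2, 0, 0, 0, -0.14, 1], [-5, 2.4, 0, 0, 0, -0.28, 1], [-6.8, 3.2, 0, 0, 0, -0.44, 1], [-6.8, 3.2, 2, 0, 0, -0.44, 1], [-6.8, 3.2, 4.5, 0, 0, -0.44, 1], [-6.8, 3.2, 4.8, 0, 0, -0.44, 1], [-6.8, 3.2, 4.8, 0, 0, -0.44, 1]],
])

```text
time_s: 11.1
position: [0.4899, 0.0036, 0.1128]
tcp_rot: [[0.513, -0.858, -0.004], [-0.858, -0.513, 0.0], [-0.003, 0.003, -1.0]]
force: [1.3, 0.2, 0.8]
gripper_width: 0.0002
grip_force: 0.0
```

Run:
```python
from h import *
s=readout.observe();print(s["time_s"],C(s["position"]).round(1),s["force"])
print(rel(W(-120,0,75),-59.15))
c=imaging.camera("scene");cv2.imwrite("pics/d.png",cv2.resize(c["frame"][120:330,150:400],None,fx=2.5,fy=2.5))
```

```text
11.1 [-121.9   -1.6  112.8] [1.28841472 0.21619871 0.83441757]
(array([ 0.2 , -0.17,  3.78]), array([0.003, 0.003, 0.001]))
```

View pics/d.png

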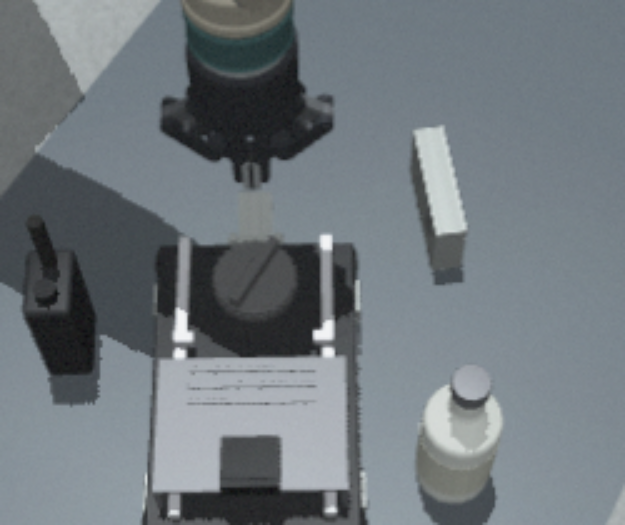

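The crop shows the fingertip at (250,180), just over the thumb plate tip, with the cap at (255,280) clear. Pressing down.

drive_tool([
  [[0.2, -0.1, 0.5, 0, 0, 0, 1], [0.2, -0.1, 0.9, 0, 0, 0, 1], [0.2, -0.1, 1.3, 0, 0, 0, 1], [0.2, -0.1, 1.7, 0, 0, 0, 1], [0.2, -0.1, 2.1, 0, 0, 0, 1], [0.2, -0.1, 2.5, 0, 0, 0, 1], [0.2, -0.1, 2.9, 0, 0, 0, 1], [0.2, -0.1, 3.3, 0, 0, 0, 1], [0.2, -0.1, 3.6, 0, 0, 0, 1], [0.2, -0.1, 3.8, 0, 0, 0, 1], [0.2, -0.1, 3.8, 0, 0, 0, 1]],
])

```text
time_s: 12.25
position: [0.4938, 0.0018, 0.0761]
tcp_rot: [[0.513, -0.858, 0.0], [-0.858, -0.513, -0.001], [0.001, 0.0, -1.0]]
force: [0.1, 0.6, 1.4]
gripper_width: -0.0003
grip_force: 0.1
```

Run:
```python
from h import *
s=readout.observe();print(s["time_s"],C(s["position"]).round(1),s["force"])
c=imaging.camera("scene");cv2.imwrite("pics/e.png",cv2.resize(c["frame"][120:330,150:400],None,fx=2.5,fy=2.5))
```

```text
12.25 [-118.3    0.8   76.1] [0.07846827 0.56111483 1.35020488]
```

View pics/e.png

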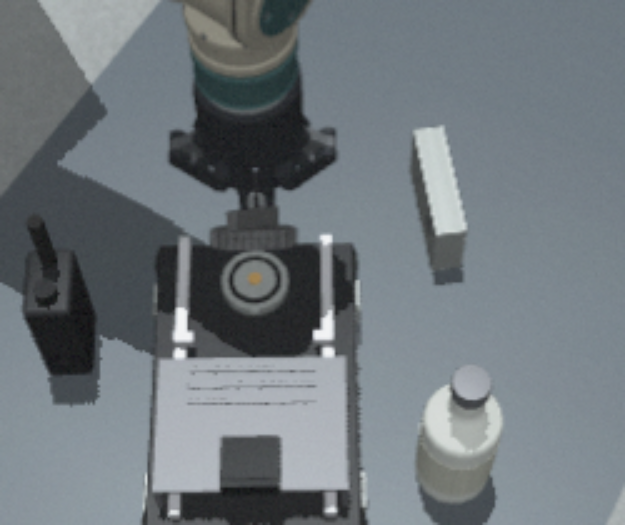

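The cap is swung up about 1 rad, showing the battery well at (255,280). Next I'll retreat, go over the cap, and push it back from the +x side.

drive_tool([
  [[-1.5, 0, -0.5, 0, 0, 0, 1], [-2, 0, -4, 0, 0, 0, 1], [-2, 0, -9, 0, 0, 0, 1], [-2, 0, -13, 0, 0, 0, 1], [-2, 0, -13, 0, 0, 0, 1], [3, 0, -13, 0, 0, 0, 1], [8, 0, -13, 0, 0, 0, 1], [10, 0, -13, 0, 0, 0, 1], [10, 0, -13, 0, 0, 0, 1], [10, 0, -9, 0, 0, 0, 1], [10, 0, -5, 0, 0, 0, 1], [10, 0, -4, 0, 0, 0, 1], [10, 0, -4, 0, 0, 0, 1], [10, 0, -4, 0, 0, 0, 1]],
])

```text
time_s: 13.7
position: [0.5453, -0.083, 0.1175]
tcp_rot: [[0.514, -0.858, 0.001], [-0.858, -0.514, -0.0], [0.001, -0.001, -1.0]]
force: [0.5, 0.5, -0.3]
gripper_width: -0.0002
grip_force: 0.0
```

Run:
```python
from h import *
s=readout.observe();print(s["time_s"],C(s["position"]).round(1),s["force"])
```

```text
13.7 [-19.1   1.5 117.5] [ 0.52385129  0.5111067  -0.27117864]
```

Push towards case -x by about 6.6 cm, i.e. to x ≈ -86.

drive_tool([
  [[-1, 0, 0, 0, 0, 0, 1], [-2, 0, 0, 0, 0, 0, 1], [-2.6, 0, 0, 0, 0, 0, 1], [-3.2, 0, 0, 0, 0, 0, 1], [-3.8, 0, 0, 0, 0, 0, 1], [-4.4, 0, 0, 0, 0, 0, 1], [-5, 0, 0, 0, 0, 0, 1], [-5.5, 0, 0, 0, 0, 0, 1], [-6, 0, 0, 0, 0, 0, 1], [-6.3, 0, 0, 0, 0, 0, 1], [-6.6, 0, 0, 0, 0, 0, 1], [-6.6, 0, 0, 0, 0, 0, 1]],
])

```text
time_s: 14.9
position: [0.5104, -0.0265, 0.116]
tcp_rot: [[0.514, -0.858, -0.001], [-0.858, -0.514, 0.001], [-0.001, 0.001, -1.0]]
force: [0.2, -0.8, 0.3]
gripper_width: -0.0
grip_force: 0.0
```

Run:
```python
from h import *
s=readout.observe();print(s["time_s"],C(s["position"]).round(1),s["force"],s["force"]@X)
```

```text
14.9 [-85.6   0.5 116. ] [ 0.2123296  -0.82207517  0.30340544] 0.814642970597494
```

drive_tool([
  [[-0.3, 0, 0, 0, 0, 0, 1], [-0.6, 0, 0, 0, 0, 0, 1], [-0.8, 0, 0, 0, 0, 0, 1], [-0.8, 0, 0, 0, 0, 0, 1]],
])

```text
time_s: 15.3
position: [0.5068, -0.0199, 0.1164]
tcp_rot: [[0.514, -0.858, 0.0], [-0.858, -0.514, -0.0], [0.0, -0.0, -1.0]]
force: [0.5, -0.4, 0.2]
gripper_width: 0.0003
grip_force: 0.4
```

Run:
```python
from h import *
s=readout.observe();print(s["time_s"],C(s["position"]).round(1),s["force"],s["force"]@X)
```

```text
15.3 [-93.    0.8 116.4] [ 0.52637982 -0.38310464  0.17238161] 0.5988236978894622
```

drive_tool([
  [[-0.3, 0, 0, 0, 0, 0, 1], [-0.6, 0, 0, 0, 0, 0, 1], [-0.8, 0, 0, 0, 0, 0, 1], [-0.8, 0, 0, 0, 0, 0, 1]],
])

```text
time_s: 15.7
position: [0.5052, -0.0162, 0.1173]
tcp_rot: [[0.512, -0.859, 0.005], [-0.859, -0.513, -0.008], [0.01, 0.0, -1.0]]
force: [4.7, -9.3, -2.3]
gripper_width: -0.0002
grip_force: 4.4
```

Run:
```python
from h import *
s=readout.observe();print(s["time_s"],C(s["position"]).round(1),s["force"],s["force"]@X)
```

```text
15.7 [-97.    1.4 117.3] [ 4.70390094 -9.25207511 -2.26356434] 10.35514821166528
```

The stop is felt (10 N, and the tool falls short of its command). Retreating with the finger straight out to +x, then up.

drive_tool([
  [[1, 0, 0, 0, 0, 0, 1], [3, 0, 0, 0, 0, 0, 1], [5, 0, 0, 0, 0, 0, 1], [6, 0, -2, 0, 0, 0, 1], [6, 0, -6, 0, 0, 0, 1], [6, 0, -10, 0, 0, 0, 1], [10, 0, -14, 0, 0, 0, 1], [15, 0, -14, 0, 0, 0, 1], [20, 0, -14, 0, 0, 0, 1], [20, 0, -14, 0, 0, 0, 1], [20, 0, -14, 0, 0, 0, 1], [20, 0, -14, 0, 0, 0, 1]],
])

```text
time_s: 16.9
position: [0.6048, -0.1846, 0.2555]
tcp_rot: [[0.513, -0.858, -0.002], [-0.858, -0.513, 0.002], [-0.002, 0.001, -1.0]]
force: [0.3, -0.5, -1.0]
gripper_width: -0.0001
grip_force: 0.0
```

Run:
```python
from h import *
s=readout.observe();print(s["time_s"],C(s["position"]).round(1),s["force"])
a=imaging.camera("scene")["frame"][120:350,150:400];c=imaging.camera("top");b=c["frame"][100:330,200:430]
cv2.imwrite("pics/f.png",cv2.resize(np.hstack([a,b]),None,fx=1.6,fy=1.6,interpolation=cv2.INTER_CUBIC))
```

```text
16.9 [ 98.6   0.5 255.5] [ 0.32852396 -0.45982884 -0.95746006]
```

View pics/f.png

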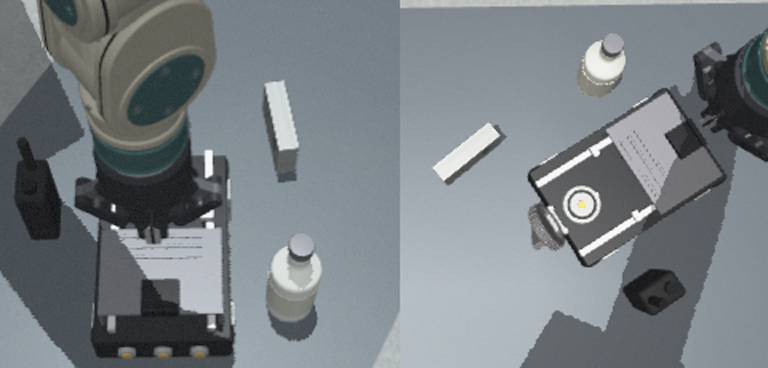

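The picture shows the cap swung right back past the case end at (548,225), the well open at (582,205), and the cover fully open. Bottle, block and radio stand where they were, and the robot is clear.

```bash
python3 -c "
from bench import arm;print(arm.finish_job())"
```

```text
the job is handed in; nothing more can be done
None
```

The job is done and handed in at about 17 s: the cover is fully open, the cap is unscrewed to its stop and swung right back, and the bottle, block and radio were not shifted.

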